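Clamp the sieve stack crosswise

TASK

Clamp the sieve stack on the shaker by turning its four lever nuts clockwise crosswise in two rounds: first bring each lever about halfway, one after the other, always going to the opposite lever before its neighbours; once all four are halfway, go round in the same crosswise way and turn each fully home against its stop pin. Keep clear of the water pipe that rises beside the lid, and leave the brass level on the lid and everything else on the bench undisturbed.

Things in the scene. Friction and masses are not known exactly. Their poses are not given: they have to be found in the camera images.
- shaker: Fixed sieve shaker: round base 244 mm across, steel sieve stack, on top a round clamp lid 228 mm across, its top face 163 mm above the bench. Origin on the bench on its upright axis, z up. Four clamp nuts with black levers stand on the lid, 92 mm from its centre: a on the shaker's +x axis, b on -y, c on -x, d on +y. a and c are opposite, so are b and d. It cannot move.
- lever_a (a joint): Clamp nut a: turn of its lever (rad) about the upright axis through point axis_a; grows clockwise seen from above (tightening). 0 slack, about 0.95 halfway, 1.9 fully tight at its stop, pointing at the lid's centre; at q it points 1.9 - q counter-clockwise of that. Starts at 0 to 0.4. Stiff: 8 to 10 N sideways 40 mm from the axis; stays where left.
- axis_a (a point): On the turning axis of clamp nut a, at the height of the handle's centre line (22 mm above the lid, 185 mm above the bench). The hub is 26 mm across, its cap rises to 34 mm above the lid. Its stop is a fixed steel pin 8 mm thick, 34 mm high, on the lid 48 mm from the lid's centre, touching the clockwise side of the fully tight lever.
- tip_a (a point): Round end of lever a's handle, 62 mm from the axis. The handle is a straight level round bar 14 mm thick from the hub to here, free below and at both sides (15 mm clear above the lid).
- lever_b (a joint): Clamp nut b: turn of its lever (rad) about the upright axis through point axis_b; grows clockwise seen from above (tightening). 0 slack, about 0.95 halfway, 1.9 fully tight at its stop, pointing at the lid's centre; at q it points 1.9 - q counter-clockwise of that. Starts at 0 to 0.4. Stiff: 8 to 10 N sideways 40 mm from the axis; stays where left.
- axis_b (a point): On the turning axis of clamp nut b, at the height of the handle's centre line (22 mm above the lid, 185 mm above the bench). The hub is 26 mm across, its cap rises to 34 mm above the lid. Its stop is a fixed steel pin 8 mm thick, 34 mm high, on the lid 48 mm from the lid's centre, touching the clockwise side of the fully tight lever.
- tip_b (a point): Round end of lever b's handle, 62 mm from the axis. The handle is a straight level round bar 14 mm thick from the hub to here, free below and at both sides (15 mm clear above the lid).
- lever_c (a joint): Clamp nut c: turn of its lever (rad) about the upright axis through point axis_c; grows clockwise seen from above (tightening). 0 slack, about 0.95 halfway, 1.9 fully tight at its stop, pointing at the lid's centre; at q it points 1.9 - q counter-clockwise of that. Starts at 0 to 0.4. Stiff: 8 to 10 N sideways 40 mm from the axis; stays where left.
- axis_c (a point): On the turning axis of clamp nut c, at the height of the handle's centre line (22 mm above the lid, 185 mm above the bench). The hub is 26 mm across, its cap rises to 34 mm above the lid. Its stop is a fixed steel pin 8 mm thick, 34 mm high, on the lid 48 mm from the lid's centre, touching the clockwise side of the fully tight lever.
- tip_c (a point): Round end of lever c's handle, 62 mm from the axis. The handle is a straight level round bar 14 mm thick from the hub to here, free below and at both sides (15 mm clear above the lid).
- lever_d (a joint): Clamp nut d: turn of its lever (rad) about the upright axis through point axis_d; grows clockwise seen from above (tightening). 0 slack, about 0.95 halfway, 1.9 fully tight at its stop, pointing at the lid's centre; at q it points 1.9 - q counter-clockwise of that. Starts at 0 to 0.4. Stiff: 8 to 10 N sideways 40 mm from the axis; stays where left.
- axis_d (a point): On the turning axis of clamp nut d, at the height of the handle's centre line (22 mm above the lid, 185 mm above the bench). The hub is 26 mm across, its cap rises to 34 mm above the lid. Its stop is a fixed steel pin 8 mm thick, 34 mm high, on the lid 48 mm from the lid's centre, touching the clockwise side of the fully tight lever.
- tip_d (a point): Round end of lever d's handle, 62 mm from the axis. The handle is a straight level round bar 14 mm thick from the hub to here, free below and at both sides (15 mm clear above the lid).
- pipe: Fixed steel water pipe, 18 mm thick, that rises straight up from the shaker's base beside the lid, between levers a and d, 165 mm from the shaker's axis, to 275 mm above the bench; from there it leans 38 mm farther outward (its +x), up to 294 mm. Origin on the bench under its upright part. Do not hit it.
- level: Bystander: loose round brass bull's-eye level, 36 mm across, 14 mm high, lying near the centre of the clamp lid; origin at the centre of its underside. Leave it alone.
- washbottle: Bystander: white plastic bottle 64 mm across, 190 mm high, standing close to the shaker; origin at the centre of its underside.
- beaker: Bystander: glass beaker 76 mm across, 100 mm high, close to the shaker; origin at the centre of its underside.
- jar: Bystander: amber sample jar 60 mm across, 85 mm high, close to the shaker; origin at the centre of its underside.
- brush: Bystander: sieve brush 150 mm long lying on the bench between the robot and the shaker; origin at its underside.
- lamp: Fixed magnifier lamp to the left of the shaker. Origin at the centre of the underside of its round base (150 mm across); a post 16 mm thick rises to 370 mm above the bench; the round head, 150 mm across, from 300 to 330 mm above the bench, is centred 110 mm from the post along the lamp's -y axis. It cannot move.

How it is judged (in metres and radians):
On the way, in this order (a step that is already met when the one before it is completed fails the run):
1. one lever is brought about halfway, the other three still slack (((value of joint lever_a above 0.7 rad and value of joint each of lever_b, lever_c, lever_d below 0.7 rad) or (value of joint lever_b above 0.7 rad and value of joint each of lever_a, lever_c, lever_d below 0.7 rad) or (value of joint lever_c above 0.7 rad and value of joint each of lever_a, lever_b, lever_d below 0.7 rad) or (value of joint lever_d above 0.7 rad and value of joint each of lever_a, lever_b, lever_c below 0.7 rad))), for 0.1 s.
2. the lever opposite to it is halfway too, before its neighbours (((value of joint each of lever_a, lever_c above 0.7 rad and value of joint each of lever_b, lever_d below 0.7 rad) or (value of joint each of lever_b, lever_d above 0.7 rad and value of joint each of lever_a, lever_c below 0.7 rad))), for 0.1 s.
3. all four levers are about halfway, none of them tight yet (value of joint lever_a between 0.7 and 1.4 rad and value of joint lever_b between 0.7 and 1.4 rad and value of joint lever_c between 0.7 and 1.4 rad and value of joint lever_d between 0.7 and 1.4 rad), for 0.1 s.
4. one lever is fully tight, the other three still about halfway (((value of joint lever_a above 1.7 rad and value of joint each of lever_b, lever_c, lever_d below 1.4 rad) or (value of joint lever_b above 1.7 rad and value of joint each of lever_a, lever_c, lever_d below 1.4 rad) or (value of joint lever_c above 1.7 rad and value of joint each of lever_a, lever_b, lever_d below 1.4 rad) or (value of joint lever_d above 1.7 rad and value of joint each of lever_a, lever_b, lever_c below 1.4 rad))), for 0.1 s.
5. the lever opposite to it is fully tight too, before its neighbours (((value of joint each of lever_a, lever_c above 1.7 rad and value of joint each of lever_b, lever_d below 1.4 rad) or (value of joint each of lever_b, lever_d above 1.7 rad and value of joint each of lever_a, lever_c below 1.4 rad))), for 0.1 s.
At the end, for the whole second after the job is handed in: All four levers stand at their stops (joint above 1.7 of 1.9 rad) and at rest, and the level, bottle, beaker, jar and brush are within 20 mm of where they began (value of joint each of lever_a, lever_b, lever_c, lever_d above 1.7 rad and velocity of joint each of lever_a, lever_b, lever_c, lever_d below 0.05 rad/s and distance of each of level, washbottle, beaker, jar, brush from where it was at the start of the episode below 0.02 m); the robot touches nothing.
It fails at once if a lever is turned past 1.4 rad while another has not yet reached 0.7 rad (about halfway) (value of joint any of lever_a, lever_b, lever_c, lever_d above 1.4 rad and value of joint any of lever_a, lever_b, lever_c, lever_d below 0.7 rad).
It fails at once if a bystander is knocked 20 mm or more from its place (distance of any of level, washbottle, beaker, jar, brush from where it was at the start of the episode above 0.02 m).
It fails at once if the water pipe is touched with over 5 N (contact force between pipe and anything else above 5 N).
It fails at once if a standing bottle, beaker or jar is tipped (angle between any of washbottle, beaker, jar's own z axis and vertical above 0.35 rad).
It also fails if it takes over 72 s, if anything falls off the work surface, if the arm or the gripper's body presses on something with over 40 N, if the wrist force passes 120 N, or if a joint passes its speed limit or range.

ROBOT

A 6-joint arm with a two-finger parallel gripper is mounted at the origin on the work surface. World frame = base frame: x ahead of the robot, y to its left, z up, the work surface at z = 0. Lengths are in mm, angles in rad, forces in N, time in s.
With the tool pointing down it reaches from about 375 to 825 mm from the base axis. Payload 5.5 kg.
Tool frame: the origin (TCP) lies on the centre line of the jaws, within the pads' length; the fingertips stand 14 mm ahead of it and the grasp point (between the pads) lies 5 mm behind it; z points along the fingers, y is the line along which they close (so a half turn about z gives the same grasp; the last joint's range is limited). The gripper opens to 85 mm and grips with 20 to 120 N. Pads are 22 mm wide; open, the fingers measure 114 mm over their backs; the gripper's body (76 mm by 85 mm) begins 54 mm behind the grasp point. The pads swing forward as they close: fully open they stand 13 mm farther back than shut.
Start: joints at [1.299, 0.314, -0.047, 1.21, 0, 1.571], TCP at [161.076, 577.97, 245.299] pointing down, gripper open.
Joint ranges: [-2.67, 2.67], [-0.69, 1.73], [-1.03, 1.25], [-2.08, 2.16], [-1.42, 1.45], [-3.14, 3.14]. Speed limits (rad/s): [2.39, 2.39, 3.01, 3.14, 3.14, 3.14].

INTERFACE

Orientations are given as a rotation vector (axis times angle).
In Python, from bench import env gives the robot as it stands.
- The arm moves only by the tool play_rows, never from a script. Its argument "targets" is a list of rows, each a list of 2 entries, a list of its own where there are three numbers: the shift along the world's x, y, z as a fraction of full scale, then the turn, a rotation vector about the world's x, y, z as a fraction of full scale. A call has 1 to 5 rows; each row is the pose to reach, as a shift and turn from the pose commanded when the call began, turning the shorter way round; what a row does not reach only later rows make up. Full scale, the value 1, is 200 mm for a shift and 360 degrees for a turn. A row lasts 1/10 s, in which the tool goes at most 50 mm and 8.59 degrees, less where a joint would pass 70% of its speed; a pose out of reach is approached as far as the arm can. A call with a number of a shift or a turn outside -1 to 1 is refused whole. A call with a gripper value outside its range is refused whole. "grip" is the opening, from 0 (shut) to 1 (fully open), set as the call begins (left out, the last holds). The fingers move at their own pace and stop on an object; "grip_force" is the grip in N (left out, the last holds). Time passes only in rows, so rows that repeat a pose let the fingers close. It gives the time, the measured TCP pose, the force, the opening and the grip force at its end, in the units of the state.
- env.sense(): the state, without advancing time (a new reading comes with each control period).
- env.capture(name): name is "scene" or "top" or "wrist"; returns (picture, depth): 480x640x3 uint8, blue, green, red; 480x640 float32, mm along the optical axis (not along the pixel's ray), 0 where there is no reading.
- env.get_calibration(name): a dict with "intrinsics" (3x3 intrinsics, pixels), "world_from_camera" (4x4, takes a point from camera to world coordinates). Camera axes: x right, y down, z forward; pixel columns grow to the right and rows downward; lengths in mm; the calibration is good to about 2 mm. A picture is of the moment at which its call begins: read the wrist's pose just before it. get_calibration takes no time and is no camera call; for the wrist camera it gives the pose at the moment of the call.
- env.sign_off(): hands the job in; it is judged then, once.
The state is a dict: "time": time; "qpos": joint angles; "dq": joint speeds; "joint_torque": joint torques, N m; "ee_pos": TCP position; "eef_rot": TCP orientation; "force": force on the tool from outside, world axes, zero at the start; "torque": the same for the moment, N m; "width": finger opening in mm; "grasp_force": force on a finger pad.
Only numpy, scipy, OpenCV 4.12 (cv2) and the standard library are available. Lean on these libraries where they do the work, as an engineer would, in place of code of your own. Each camera call takes 0.05 s, during which the arm holds its last target. There are 200 camera calls.

## Working session

There is one attempt and no reset: what is moved stays moved. The work goes in short steps, Python scripts to look and compute and a tool call to move; the robot and the scene stay as the last step left them, time stands still between calls to the robot, and variables do not carry over. Pictures are saved under pics/ and viewed, at most 10 in all, crops included, and the job is handed in when it is done.

Besides the shell and the picture viewer there is one more tool, called after "Emit:" as name([rows], argument=value, ...), one row to a line, values as JSON. play_rows: Moves the arm, as the interface text tells. Its arguments: {"type":"object","properties":{"targets":{"type":"array","items":{"type":"array"}},"grip":{"type":"number"},"grip_force":{"type":"number"}},"required":["targets"]}

```bash
mkdir -p pics; ls
python3 - <<'E'
from bench import env
import cv2, numpy as np
s=env.sense(); print({k:np.round(v,3) for k,v in s.items()})
for n in("scene","top"):
    p,d=env.capture(n); c=env.get_calibration(n)
    cv2.imwrite(f"pics/{n}1.png",p); np.savez(f"{n}1.npz",p=p,d=d,K=c["intrinsics"],T=c["world_from_camera"])
    print(n,c["intrinsics"],np.round(c["world_from_camera"],3))
E
```

```text
pics
{'time': np.float64(0.0), 'qpos': array([ 1.299,  0.314, -0.048,  1.21 , -0.   ,  1.571]), 'dq': array([ 0.001, -0.001, -0.   , -0.   ,  0.002, -0.001]), 'joint_torque': array([-3.0000e-03, -5.3959e+01,  3.3975e+01,  1.9000e-02, -0.0000e+00,
        0.0000e+00]), 'ee_pos': array([160.945, 577.455, 244.416]), 'eef_rot': array([-4.260e-01, -3.112e+00,  3.000e-03]), 'force': array([0.143, 0.461, 0.121]), 'torque': array([-0.002, -0.007,  0.026]), 'grasp_force': np.float64(0.0), 'width': np.float64(85.768)}
scene [[491.38231152   0.         323.77798126]
 [  0.         491.38231152 239.3078876 ]
 [  0.           0.           1.        ]] [[ 2.800000e-02  8.120000e-01 -5.830000e-01  1.229334e+03]
 [ 9.990000e-01 -3.200000e-02  2.000000e-03  1.646390e+02]
 [-1.700000e-02 -5.830000e-01 -8.130000e-01  1.068039e+03]
 [ 0.000000e+00  0.000000e+00  0.000000e+00  1.000000e+00]]
top [[446.60043604   0.         323.16929852]
 [  0.         446.60043604 237.61728682]
 [  0.           0.           1.        ]] [[ 2.10000e-02 -9.89000e-01  1.45000e-01  4.68181e+02]
 [-1.00000e+00 -2.10000e-02  5.00000e-03  1.88163e+02]
 [-2.00000e-03 -1.45000e-01 -9.89000e-01  9.81574e+02]
 [ 0.00000e+00  0.00000e+00  0.00000e+00  1.00000e+00]]
```

View pics/top1.png

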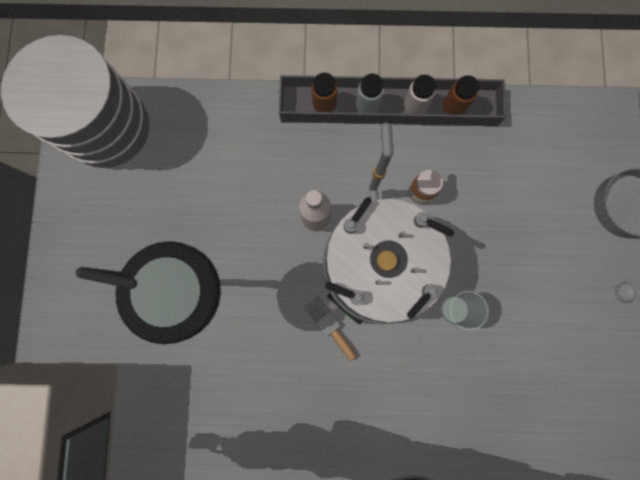

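View pics/scene1.png

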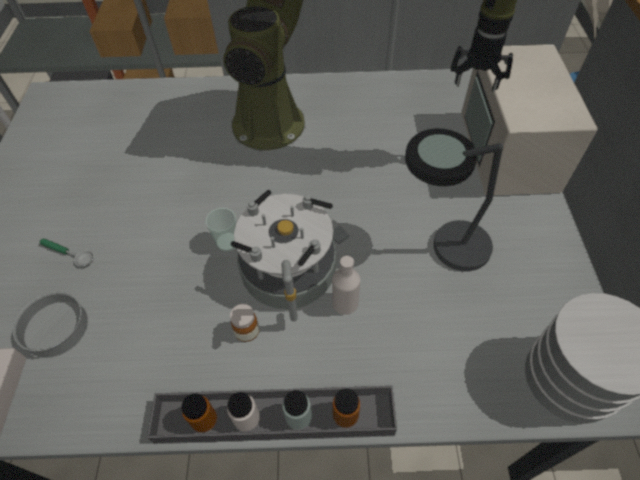

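The top view shows the lid centred at about (388,260). The hubs are a (423,219), b (432,291), c (357,297) and d (351,225), with black handles pointing counter-clockwise of inward. The pipe is at about (378,185), between a and d. The bottle is at (315,210), the jar at (427,185), the beaker at (468,310) and the brush at (332,330). The scene view agrees with this. Next I'll measure positions with depth and masks.

```bash
cat > m.py <<'E'
import numpy as np, cv2
def cloud(f):
    z=np.load(f); d=z["d"]; K=z["K"]; T=z["T"]
    v,u=np.mgrid[:480,:640]
    P=np.stack([(u-K[0,2])/K[0,0]*d,(v-K[1,2])/K[1,1]*d,d],-1)@T[:3,:3].T+T[:3,3]
    P[d<=0]=np.nan
    return z["p"],P
def lid(P):
    m=(abs(P[...,2]-163)<6)
    n,l,s,c=cv2.connectedComponentsWithStats(m.astype(np.uint8)); i=1+s[1:,4].argmax()
    q=P[l==i]; (cx,cy),r=cv2.minEnclosingCircle(q[:,:2].astype(np.float32)); return np.array([cx,cy]),r,np.median(q[:,2])
def handles(p,P,C):
    m=(p.max(-1)<60)&(P[...,2]>174)&(P[...,2]<202)&(np.hypot(P[...,0]-C[0],P[...,1]-C[1])<170)
    n,l,s,c=cv2.connectedComponentsWithStats(m.astype(np.uint8),connectivity=8); out=[]
    for i in range(1,n):
        if s[i,4]<25: continue
        q=P[l==i]; o=q[:,:2].mean(0); w=np.linalg.svd(q[:,:2]-o,full_matrices=False)[2][0]
        t=(q[:,:2]-o)@w; out.append((o,w,t.min(),t.max(),np.median(q[:,2]),s[i,4],c[i]))
    return out
E
python3 - <<'E'
from m import *
for f in("top1.npz","scene1.npz"):
    p,P=cloud(f); C,r,z=lid(P); print(f,"lid",C.round(1),round(r,1),round(z,1))
    for h in handles(p,P,C): print(" handle",h[0].round(1),"ends",(h[0]+h[1]*h[2]).round(1),(h[0]+h[1]*h[3]).round(1),h[4].round(1),h[5],h[6].round())
    R=np.hypot(P[...,0]-C[0],P[...,1]-C[1])
    m=(P[...,2]>190)&(R<125)&(p.max(-1)>60)
    n,l,s,c=cv2.connectedComponentsWithStats(m.astype(np.uint8))
    for i in range(1,n):
        if s[i,4]>4: print(" tall",P[l==i].mean(0).round(1),s[i,4],c[i].round())
    m=(P[...,2]>60)&(R>125)&(R<260)
    n,l,s,c=cv2.connectedComponentsWithStats(m.astype(np.uint8))
    for i in range(1,n):
        if s[i,4]>30: q=P[l==i]; print(" obj",q.mean(0).round(),q.min(0).round(),q.max(0).round(),s[i,4],c[i].round())
    m=(abs(P[...,2]-177)<7)&(R<35); q=P[m]; print(" level",q.mean(0).round(1),len(q))
E
```

```text
top1.npz lid [552.   71.2] 113.9 164.3
 handle [637.4 124.2] ends [658.1 110.8] [616.6 137.7] 192.3 163 [362. 209.]
 handle [607.  -17.1] ends [595.9 -40.1] [618.4   6.6] 192.4 194 [440. 227.]
 handle [492.7 162.8] ends [483.2 136.9] [501.4 186.8] 192.1 190 [339. 289.]
 handle [467.9  23.3] ends [487.6   6.5] [448.1  40.2] 192.6 188 [419. 305.]
 tall [637.7 131.2 190.9] 5 [358. 209.]
 tall [622.9  14.9 194.2] 128 [423. 218.]
 tall [608.2 143.3 193.9] 125 [351. 225.]
 tall [594.7  51.  197.4] 18 [403. 233.]
 tall [571.8 115.2 197.7] 17 [367. 245.]
 tall [530.4  28.4 197.9] 20 [416. 269.]
 tall [508.1  92.9 198.2] 18 [379. 281.]
 tall [494.2   0.6 194.1] 139 [432. 290.]
 tall [480.  129.1 193.7] 141 [358. 297.]
 obj [721.  92. 232.] [694.  77.  60.] [759. 102. 297.] 745 [383. 156.]
 obj [719. -22.  84.] [694. -50.  60.] [746.   3.  91.] 600 [428. 183.]
 obj [648. 210. 139.] [626. 180.  60.] [688. 242. 195.] 926 [315. 208.]
 obj [ 461. -101.   87.] [ 425. -132.   60.] [498. -56. 105.] 650 [470. 310.]
 level [547.6  77.1 178.1] 309
scene1.npz lid [552.4  74.2] 114.8 162.7
 handle [471.9 
[... 279 characters left out ...]
306. 255.]
 tall [456.7  32.5 192.3] 8 [265. 192.]
 tall [483.5 131.9 193.8] 44 [307. 198.]
 tall [494.7   4.9 193.3] 56 [252. 204.]
 tall [509.5  94.7 194.5] 11 [291. 207.]
 tall [532.8  30.3 195.5] 15 [263. 216.]
 tall [575.  117.6 195.1] 13 [301. 230.]
 tall [597.7  53.  195.2] 15 [272. 239.]
 tall [612.2 147.1 194. ] 52 [315. 243.]
 tall [626.2  17.  194.6] 45 [255. 250.]
 obj [460. -93.  83.] [ 424. -129.   60.] [501. -53. 105.] 601 [221. 223.]
 obj [673. 212. 128.] [637. 182.  60.] [692. 244. 193.] 999 [345. 282.]
 obj [730.  93. 201.] [710.  80.  61.] [765. 104. 295.] 540 [289. 288.]
 obj [727. -21.  81.] [697. -48.  60.] [750.   6.  90.] 511 [242. 317.]
 level [550.8  79.  176.1] 173
```

```bash
cat > plan.py <<'E'
import numpy as np
from scipy.spatial.transform import Rotation as R
from bench import env
C=np.array([552.5,73.3]); phi=np.radians(-38.6); PIPE=C+165*np.array([np.cos(.115),np.sin(.115)])
e=lambda t:np.array([np.cos(t),np.sin(t)])
ang={'a':phi,'d':phi+np.pi/2,'c':phi+np.pi,'b':phi-np.pi/2}
ax={k:C+92*e(t) for k,t in ang.items()}
M=R.from_rotvec(env.sense()["eef_rot"]).as_matrix(); tx,ty=M[:2,0],M[:2,1]
def pt(k,q,gap=0,r=41):
    th=ang[k]+np.pi+1.9-q; n=e(th+np.pi/2)
    return ax[k]+r*e(th)+n*(7+11*abs(n@tx)+14.5*abs(n@ty)+gap)
E
python3 - <<'E'
from plan import *
print("tool y deg",np.degrees(np.arctan2(ty[1],ty[0])),"pipe",PIPE.round())
q0=dict(a=.10,b=.385,c=.045,d=.23)
for k in "acbd":
    print(k,"axis",ax[k].round(1),"standoff",pt(k,q0[k],10).round(),"arc",*[pt(k,q).round().astype(int) for q in np.linspace(q0[k],1.0,5)],"back",pt(k,1.0,12).round(),"pipe dist",round(min(np.hypot(*(pt(k,q,10)-PIPE)) for q in(q0[k],1)),0))
    print("  tight: standoff",pt(k,.95,10).round(),"arc",*[pt(k,q).round().astype(int) for q in np.linspace(1.0,1.9,5)],"back",pt(k,1.9,10).round(), "lvl",round(np.hypot(*(pt(k,1.9)-[549,78])),0))
E
```

```text
tool y deg 74.42704765799357 pipe [716.  92.]
a axis [624.4  15.9] standoff [634. -34.] arc [625 -30] [617 -30] [608 -29] [598 -25] [590 -18] back [593. -29.] pipe dist 151.0
  tight: standoff [595. -29.] arc [590 -18] [583  -8] [580   4] [577  13] [577  22] back [571.  14.] lvl 62.0
c axis [480.6 130.7] standoff [469. 180.] arc [478 176] [487 177] [496 176] [506 172] [515 164] back [512. 176.] pipe dist 220.0
  tight: standoff [510. 176.] arc [515 164] [522 155] [525 143] [528 134] [528 124] back [534. 132.] lvl 51.0
b axis [495.1   1.4] standoff [441.   3.] arc [448  10] [450  17] [453  24] [457  30] [463  36] back [451.  33.] pipe dist 270.0
  tight: standoff [451.  32.] arc [463  36] [474  42] [486  46] [495  47] [503  48] back [495.  54.] lvl 55.0
d axis [609.9 145.2] standoff [663. 152.] arc [657 143] [657 135] [654 126] [649 118] [642 111] back [654. 113.] pipe dist 68.0
  tight: standoff [654. 115.] arc [642 111] [631 104] [619 101] [610  99] [602  99] back [610.  93.] lvl 57.0
```

Emit:
play_rows([
  [[0.1, -0.2, 0.05], [0, 0, 0]],
  [[0.2, -0.4, 0.1], [0, 0, 0]],
  [[0.3, -0.6, 0.1], [0, 0, 0]],
  [[0.4, -0.8, 0.1], [0, 0, 0]],
  [[0.5, -1.0, 0.1], [0, 0, 0]],
], grip=0, grip_force=40)

```text
time: 0.6
ee_pos: [261.4, 376.2, 265.0]
eef_rot: [0.425, 3.113, -0.001]
force: [1.6, 1.0, 1.0]
width: 11.9
grasp_force: 0.0
```

Emit:
play_rows([
  [[0.16, -0.16, -0.02], [0, 0, 0]],
  [[0.32, -0.32, -0.04], [0, 0, 0]],
  [[0.48, -0.48, -0.06], [0, 0, 0]],
  [[0.64, -0.64, -0.08], [0, 0, 0]],
  [[0.8, -0.8, -0.1], [0, 0, 0]],
])

```text
time: 1.1
ee_pos: [421.9, 216.3, 245.0]
eef_rot: [-0.426, -3.113, -0.0]
force: [0.4, 0.3, 0.8]
width: 0.2
grasp_force: 0.0
```

Emit:
play_rows([
  [[0.16, -0.16, 0], [0, 0, 0]],
  [[0.32, -0.32, 0], [0, 0, 0]],
  [[0.48, -0.48, 0], [0, 0, 0]],
  [[0.64, -0.64, 0], [0, 0, 0]],
  [[0.8, -0.8, 0], [0, 0, 0]],
])

```text
time: 1.6
ee_pos: [581.9, 56.3, 244.9]
eef_rot: [-0.426, -3.112, -0.0]
force: [0.2, 0.9, 0.5]
width: 0.2
grasp_force: 0.0
```

Emit:
play_rows([
  [[0.13, -0.23, 0], [0, 0, 0]],
  [[0.265, -0.46, 0], [0, 0, 0]],
  [[0.265, -0.46, 0], [0, 0, 0]],
  [[0.265, -0.46, 0], [0, 0, 0]],
  [[0.265, -0.46, 0], [0, 0, 0]],
])

```text
time: 2.1
ee_pos: [633.3, -33.2, 244.9]
eef_rot: [-0.425, -3.111, -0.001]
force: [-0.6, -0.0, 0.3]
width: 0.0
grasp_force: 0.0
```

Emit:
play_rows([
  [[0, 0, -0.1], [0, 0, 0]],
  [[0, 0, -0.2], [0, 0, 0]],
  [[0, 0, -0.275], [0, 0, 0]],
  [[0, 0, -0.275], [0, 0, 0]],
])

```text
time: 2.5
ee_pos: [631.7, -32.0, 188.3]
eef_rot: [-0.421, -3.109, 0.0]
force: [-1.0, -0.4, -0.2]
width: -0.2
grasp_force: 0.0
```

Emit:
play_rows([
  [[-0.045, 0.02, 0], [0, 0, 0]],
  [[-0.065, 0.02, 0], [0, 0, 0]],
  [[-0.085, 0.02, 0], [0, 0, 0]],
  [[-0.105, 0.02, 0], [0, 0, 0]],
  [[-0.13, 0.025, 0], [0, 0, 0]],
])

```text
time: 3.0
ee_pos: [611.8, -28.9, 193.2]
eef_rot: [0.424, 3.103, 0.001]
force: [9.8, -0.6, -0.2]
width: 0.3
grasp_force: 3.8
```

Emit:
play_rows([
  [[-0.025, 0.01, 0], [0, 0, 0]],
  [[-0.05, 0.02, 0], [0, 0, 0]],
  [[-0.07, 0.035, 0], [0, 0, 0]],
  [[-0.09, 0.055, 0], [0, 0, 0]],
  [[-0.09, 0.055, 0], [0, 0, 0]],
])

```text
time: 3.5
ee_pos: [593.3, -18.9, 193.9]
eef_rot: [0.425, 3.103, -0.003]
force: [6.7, -4.5, 3.1]
width: -0.1
grasp_force: 3.6
```

```bash
cat > look.py <<'E'
from m import *
from plan import ax,ang
import sys
def look(name,cams=("top","scene")):
    from bench import env
    for n in cams:
        p,d=env.capture(n); c=env.get_calibration(n); f=f"{n}_{name}.npz"
        np.savez(f,p=p,d=d,K=c["intrinsics"],T=c["world_from_camera"]); cv2.imwrite(f"pics/{n}_{name}.png",p)
        p,P=cloud(f)
        for h in handles(p,P,np.array([552.5,73.3])):
            k=min(ax,key=lambda k:abs(np.hypot(*(h[0]-ax[k]))-40)+0*h[5]) if 0 else min(ax,key=lambda k:np.hypot(*(h[0]-ax[k])))
            w=h[1]*np.sign(h[1]@(h[0]-ax[k])); th=np.arctan2(w[1],w[0])
            q=1.9-((th-ang[k]-np.pi+1)%(2*np.pi)-1); print(n,k,"q=%.2f"%q,h[0].round(),"len %.0f"%(h[3]-h[2]),h[5])
        R=np.hypot(P[...,0]-552.5,P[...,1]-73.3); m=(abs(P[...,2]-177)<7)&(R<35); print(n,"level",P[m].mean(0).round(1))
if __name__=="__main__": look(sys.argv[1])
E
python3 look.py s1
```

```text
top d q=0.22 [637. 124.] len 50 154
top a q=0.71 [583.  -4.] len 38 110
top c q=0.00 [493. 163.] len 53 185
top b q=0.36 [468.  23.] len 51 175
top level [547.6  77.  178.1]
scene b q=0.35 [472.  27.] len 42 68
scene c q=0.03 [496. 164.] len 51 79
scene a q=0.43 [600.   1.] len 28 61
scene d q=0.26 [640. 128.] len 53 98
scene level [550.4  79.1 176. ]
```

Emit:
play_rows([
  [[0.025, -0.055, 0], [0, 0, 0]],
  [[0.025, -0.055, 0.1], [0, 0, 0]],
  [[0.025, -0.055, 0.275], [0, 0, 0]],
  [[-0.05, 0.1, 0.275], [0, 0, 0]],
  [[-0.15, 0.28, 0.275], [0, 0, 0]],
])

```text
time: 4.1
ee_pos: [560.8, 37.5, 247.0]
eef_rot: [0.429, 3.109, 0.001]
force: [0.1, 0.4, -0.3]
width: 0.1
grasp_force: 0.0
```

Emit:
play_rows([
  [[-0.1, 0.16, 0], [0, 0, 0]],
  [[-0.2, 0.32, 0], [0, 0, 0]],
  [[-0.3, 0.48, 0], [0, 0, 0]],
  [[-0.4, 0.62, 0], [0, 0, 0]],
  [[-0.455, 0.71, 0], [0, 0, 0]],
])

```text
time: 4.6
ee_pos: [467.2, 181.2, 245.9]
eef_rot: [-0.423, -3.112, -0.001]
force: [-0.3, -0.5, 0.1]
width: -0.2
grasp_force: 0.0
```

```bash
python3 look.py s2
```

```text
top d q=0.30 [644. 120.] len 39 103
top a q=0.79 [592.   1.] len 51 167
top level [nan nan nan]
scene b q=0.37 [472.  27.] len 48 77
scene c q=0.06 [497. 163.] len 50 84
scene a q=0.80 [594.   2.] len 42 64
scene d q=0.23 [640. 128.] len 52 100
scene level [551.   79.1 176.1]look.py:14: RuntimeWarning: Mean of empty slice.
  R=np.hypot(P[...,0]-552.5,P[...,1]-73.3); m=(abs(P[...,2]-177)<7)&(R<35); print(n,"level",P[m].mean(0).round(1))
  ret = um.true_divide(
```

Emit:
play_rows([
  [[0, 0, -0.1], [0, 0, 0]],
  [[0, 0, -0.2], [0, 0, 0]],
  [[0, 0, -0.275], [0, 0, 0]],
  [[0, 0, -0.275], [0, 0, 0]],
])

```text
time: 5.1
ee_pos: [467.9, 178.6, 188.6]
eef_rot: [-0.426, -3.109, 0.003]
force: [-0.8, -0.6, 0.8]
width: -0.3
grasp_force: 0.0
```

Emit:
play_rows([
  [[0.045, -0.02, 0], [0, 0, 0]],
  [[0.07, -0.015, 0], [0, 0, 0]],
  [[0.09, -0.015, 0], [0, 0, 0]],
  [[0.11, -0.015, 0], [0, 0, 0]],
  [[0.135, -0.02, 0], [0, 0, 0]],
])

```text
time: 5.6
ee_pos: [494.5, 175.8, 190.7]
eef_rot: [-0.425, -3.108, -0.001]
force: [-8.3, 1.8, 3.0]
width: 0.2
grasp_force: 3.8
```

Emit:
play_rows([
  [[0.03, -0.01, 0], [0, 0, 0]],
  [[0.05, -0.02, 0], [0, 0, 0]],
  [[0.075, -0.04, 0], [0, 0, 0]],
  [[0.1, -0.065, 0], [0, 0, 0]],
  [[0.125, -0.095, 0], [0, 0, 0]],
])

```text
time: 6.1
ee_pos: [520.3, 158.5, 191.2]
eef_rot: [-0.424, -3.109, -0.007]
force: [-7.4, 7.1, 2.8]
width: -0.2
grasp_force: 4.3
```

Emit:
play_rows([
  [[0, 0, 0], [0, 0, 0]],
  [[-0.01, 0.06, 0], [0, 0, 0]],
  [[-0.01, 0.06, 0.1], [0, 0, 0]],
  [[-0.01, 0.06, 0.275], [0, 0, 0]],
  [[-0.01, 0.06, 0.275], [0, 0, 0]],
])

```text
time: 6.6
ee_pos: [522.6, 170.1, 250.7]
eef_rot: [0.424, 3.104, 0.005]
force: [1.0, 0.8, 1.2]
width: 0.2
grasp_force: 0.0
```

```bash
python3 look.py s3 2>/dev/null
```

```text
top level [nan nan nan]
scene b q=0.36 [472.  26.] len 46 73
scene c q=1.07 [515. 137.] len 53 77
scene a q=0.82 [594.   2.] len 47 67
scene d q=0.25 [640. 128.] len 53 98
scene level [550.8  79.  176. ]
```

Emit:
play_rows([
  [[-0.08, -0.17, 0], [0, 0, 0]],
  [[-0.16, -0.34, 0], [0, 0, 0]],
  [[-0.24, -0.51, 0], [0, 0, 0]],
  [[-0.32, -0.68, 0], [0, 0, 0]],
  [[-0.39, -0.83, 0], [0, 0, 0]],
])

```text
time: 7.2
ee_pos: [439.9, 1.6, 244.5]
eef_rot: [-0.426, -3.112, 0.001]
force: [0.1, 0.3, -1.0]
width: -0.2
grasp_force: 0.0
```

Emit:
play_rows([
  [[0, 0, -0.05], [0, 0, 0]],
  [[0, 0, -0.13], [0, 0, 0]],
  [[0, 0, -0.21], [0, 0, 0]],
  [[0, 0, -0.275], [0, 0, 0]],
  [[0, 0, -0.275], [0, 0, 0]],
])

```text
time: 7.7
ee_pos: [439.7, 3.4, 187.9]
eef_rot: [-0.425, -3.109, 0.001]
force: [-0.2, 0.7, 0.2]
width: -0.2
grasp_force: 0.0
```

Emit:
play_rows([
  [[0.02, 0.02, 0], [0, 0, 0]],
  [[0.035, 0.035, 0], [0, 0, 0]],
  [[0.04, 0.055, 0], [0, 0, 0]],
  [[0.045, 0.07, 0], [0, 0, 0]],
  [[0.055, 0.095, 0], [0, 0, 0]],
])

```text
time: 8.2
ee_pos: [451.8, 20.1, 190.6]
eef_rot: [0.427, 3.112, -0.009]
force: [-3.5, -8.6, 1.4]
width: 0.4
grasp_force: 3.8
```

Emit:
play_rows([
  [[0.01, 0.015, 0], [0, 0, 0]],
  [[0.025, 0.035, 0], [0, 0, 0]],
  [[0.05, 0.065, 0], [0, 0, 0]],
  [[0.08, 0.085, 0], [0, 0, 0]],
  [[0.08, 0.085, 0], [0, 0, 0]],
])

```text
time: 8.7
ee_pos: [466.8, 38.2, 189.9]
eef_rot: [-0.426, -3.11, 0.006]
force: [-4.4, -4.2, 0.3]
width: 0.1
grasp_force: 2.3
```

Emit:
play_rows([
  [[-0.06, -0.01, 0], [0, 0, 0]],
  [[-0.06, -0.01, 0.05], [0, 0, 0]],
  [[-0.06, -0.01, 0.15], [0, 0, 0]],
  [[-0.06, -0.01, 0.275], [0, 0, 0]],
  [[-0.06, -0.01, 0.275], [0, 0, 0]],
])

```text
time: 9.2
ee_pos: [458.5, 37.5, 249.6]
eef_rot: [0.424, 3.106, 0.003]
force: [0.9, -0.4, 0.9]
width: 0.1
grasp_force: 0.0
```

```bash
python3 look.py s4 2>/dev/null
```

```text
top d q=0.23 [637. 124.] len 50 149
top a q=0.80 [592.   1.] len 52 165
top c q=1.07 [513. 135.] len 50 158
top b q=1.03 [487.  38.] len 34 81
top level [547.6  77.  178.1]
scene b q=0.99 [491.  36.] len 47 83
scene c q=1.07 [515. 137.] len 53 79
scene a q=0.81 [594.   2.] len 45 66
scene d q=0.24 [640. 128.] len 53 102
scene level [550.7  79.1 176. ]
```

Emit:
play_rows([
  [[0.12, 0.06, 0], [0, 0, 0]],
  [[0.24, 0.12, 0], [0, 0, 0]],
  [[0.36, 0.19, 0], [0, 0, 0]],
  [[0.48, 0.27, 0], [0, 0, 0]],
  [[0.6, 0.35, 0], [0, 0, 0]],
])

```text
time: 9.8
ee_pos: [576.5, 107.6, 244.4]
eef_rot: [-0.426, -3.111, 0.0]
force: [0.7, -0.4, -0.3]
width: 0.1
grasp_force: 0.0
```

Emit:
play_rows([
  [[0.12, 0.08, 0], [0, 0, 0]],
  [[0.24, 0.15, 0], [0, 0, 0]],
  [[0.34, 0.2, 0], [0, 0, 0]],
  [[0.435, 0.225, 0], [0, 0, 0]],
  [[0.435, 0.225, 0], [0, 0, 0]],
])

```text
time: 10.3
ee_pos: [664.2, 152.7, 243.4]
eef_rot: [-0.425, -3.112, 0.0]
force: [-0.9, 0.6, -0.8]
width: -0.3
grasp_force: 0.0
```

Emit:
play_rows([
  [[0, 0, -0.05], [0, 0, 0]],
  [[0, 0, -0.13], [0, 0, 0]],
  [[0, 0, -0.21], [0, 0, 0]],
  [[0, 0, -0.275], [0, 0, 0]],
  [[0, 0, -0.275], [0, 0, 0]],
])

```text
time: 10.8
ee_pos: [660.8, 151.3, 187.6]
eef_rot: [-0.425, -3.108, 0.002]
force: [-1.0, 0.4, 0.3]
width: 0.3
grasp_force: 0.0
```

Emit:
play_rows([
  [[-0.015, -0.025, 0], [0, 0, 0]],
  [[-0.03, -0.045, 0], [0, 0, 0]],
  [[-0.03, -0.065, 0], [0, 0, 0]],
  [[-0.03, -0.085, 0], [0, 0, 0]],
  [[-0.04, -0.11, 0], [0, 0, 0]],
])

```text
time: 11.3
ee_pos: [656.0, 132.4, 191.5]
eef_rot: [0.424, 3.111, 0.01]
force: [0.3, 9.3, 1.2]
width: 0.1
grasp_force: 3.8
```

Emit:
play_rows([
  [[-0.005, -0.02, 0], [0, 0, 0]],
  [[-0.03, -0.06, 0], [0, 0, 0]],
  [[-0.065, -0.095, 0], [0, 0, 0]],
  [[-0.09, -0.115, 0], [0, 0, 0]],
  [[-0.09, -0.115, 0], [0, 0, 0]],
])

```text
time: 11.8
ee_pos: [638.9, 108.1, 191.8]
eef_rot: [0.425, 3.108, 0.007]
force: [4.3, 4.5, -0.2]
width: -0.1
grasp_force: 2.5
```

Emit:
play_rows([
  [[0.04, 0, 0], [0, 0, 0]],
  [[0.04, 0, 0.05], [0, 0, 0]],
  [[0.04, 0, 0.15], [0, 0, 0]],
  [[0.04, 0, 0.275], [0, 0, 0]],
  [[0.04, 0, 0.275], [0, 0, 0]],
])

```text
time: 12.3
ee_pos: [647.1, 106.9, 249.7]
eef_rot: [0.425, 3.107, 0.002]
force: [0.0, 0.0, 0.0]
width: 0.1
grasp_force: 0.0
```

```bash
python3 look.py s5 2>/dev/null
```

```text
top d q=0.97 [617. 111.] len 48 147
top c q=1.08 [513. 135.] len 50 153
top b q=1.00 [484.  45.] len 28 92
top level [547.6  77.  178.2]
scene b q=1.00 [493.  29.] len 31 55
scene a q=0.81 [595.   2.] len 46 65
scene d q=0.92 [622. 116.] len 49 80
scene level [550.5  63.1 176.3]
```

Emit:
play_rows([
  [[0, 0, -0.05], [0, 0, 0]],
  [[0, 0, -0.13], [0, 0, 0]],
  [[0, 0, -0.21], [0, 0, 0]],
  [[0, 0, -0.275], [0, 0, 0]],
  [[0, 0, -0.275], [0, 0, 0]],
])

```text
time: 12.9
ee_pos: [643.0, 106.6, 186.7]
eef_rot: [-0.425, -3.107, 0.003]
force: [-0.7, -0.1, -0.2]
width: 0.2
grasp_force: 0.0
```

Emit:
play_rows([
  [[-0.02, 0, 0], [0, 0, 0]],
  [[-0.04, 0, 0], [0, 0, 0]],
  [[-0.065, -0.005, 0], [0, 0, 0]],
  [[-0.085, -0.015, 0], [0, 0, 0]],
  [[-0.11, -0.025, 0], [0, 0, 0]],
])

```text
time: 13.4
ee_pos: [626.0, 103.3, 191.9]
eef_rot: [0.424, 3.106, 0.006]
force: [8.7, 4.7, -4.0]
width: -0.1
grasp_force: 4.2
```

Emit:
play_rows([
  [[-0.02, -0.005, 0], [0, 0, 0]],
  [[-0.045, -0.01, 0], [0, 0, 0]],
  [[-0.07, -0.015, 0], [0, 0, 0]],
  [[-0.09, -0.015, 0], [0, 0, 0]],
  [[-0.11, -0.005, 0], [0, 0, 0]],
])

```text
time: 13.9
ee_pos: [605.6, 100.8, 193.1]
eef_rot: [0.425, 3.102, 0.002]
force: [11.2, -2.7, -1.1]
width: -0.0
grasp_force: 5.3
```

Emit:
play_rows([
  [[-0.005, 0.005, 0], [0, 0, 0]],
  [[-0.015, 0.01, 0], [0, 0, 0]],
])

```text
time: 14.1
ee_pos: [602.4, 102.1, 193.1]
eef_rot: [0.426, 3.102, -0.001]
force: [11.0, -3.1, -0.4]
width: 0.1
grasp_force: 5.2
```

```bash
python3 look.py s6 2>/dev/null
```

```text
top d q=1.82 [589. 115.] len 53 149
top c q=1.07 [513. 135.] len 50 156
top b q=0.86 [482.  53.] len 12 35
top level [547.6  77.  178.2]
scene b q=0.97 [492.  31.] len 34 61
scene a q=0.78 [596.   3.] len 44 78
scene d q=1.44 [602. 126.] len 23 36
scene level [547.4  65.1 176.9]
```

Emit:
play_rows([
  [[-0.01, 0.01, 0], [0, 0, 0]],
  [[-0.02, 0.02, 0], [0, 0, 0]],
  [[-0.03, 0.025, 0], [0, 0, 0]],
  [[-0.03, 0.025, 0], [0, 0, 0]],
])

```text
time: 14.6
ee_pos: [598.9, 104.2, 193.4]
eef_rot: [0.428, 3.096, -0.009]
force: [17.2, -12.4, -3.0]
width: -0.2
grasp_force: 10.6
```

Emit:
play_rows([
  [[0.035, -0.03, 0], [0, 0, 0]],
  [[0.07, -0.06, 0], [0, 0, 0]],
  [[0.07, -0.06, 0.05], [0, 0, 0]],
  [[0.07, -0.06, 0.17], [0, 0, 0]],
  [[0.07, -0.06, 0.275], [0, 0, 0]],
])

```text
time: 15.1
ee_pos: [605.4, 96.2, 246.5]
eef_rot: [-0.425, -3.112, -0.0]
force: [0.8, 0.2, 0.3]
width: 0.1
grasp_force: 0.0
```

Emit:
play_rows([
  [[-0.1, -0.03, 0], [0, 0, 0]],
  [[-0.25, -0.09, 0], [0, 0, 0]],
  [[-0.42, -0.15, 0], [0, 0, 0]],
  [[-0.58, -0.22, 0], [0, 0, 0]],
  [[-0.75, -0.295, 0], [0, 0, 0]],
])

```text
time: 15.6
ee_pos: [454.5, 37.0, 246.0]
eef_rot: [0.424, 3.113, 0.001]
force: [0.4, 0.5, 0.4]
width: -0.2
grasp_force: 0.0
```

Emit:
play_rows([
  [[0, 0, 0], [0, 0, 0]],
  [[0, 0, -0.1], [0, 0, 0]],
  [[0, 0, -0.2], [0, 0, 0]],
  [[0, 0, -0.275], [0, 0, 0]],
  [[0, 0, -0.275], [0, 0, 0]],
])

```text
time: 16.1
ee_pos: [455.0, 37.3, 189.1]
eef_rot: [-0.425, -3.11, 0.0]
force: [0.0, 0.1, -0.5]
width: -0.5
grasp_force: 0.0
```

```bash
python3 look.py s7 2>/dev/null
```

```text
top a q=0.79 [592.   1.] len 52 165
top d q=1.90 [587. 116.] len 54 173
top c q=1.07 [513. 135.] len 50 163
top b q=0.80 [484.  48.] len 29 74
top level [547.5  77.1 178. ]
scene b q=1.01 [491.  36.] len 47 88
scene c q=1.07 [515. 137.] len 52 79
scene d q=1.89 [589. 115.] len 48 90
scene a q=0.80 [594.   1.] len 41 66
scene level [550.9  79.3 176.3]
```

Emit:
play_rows([
  [[0.02, 0, 0], [0, 0, 0]],
  [[0.04, 0, 0], [0, 0, 0]],
  [[0.065, 0.01, 0], [0, 0, 0]],
  [[0.09, 0.02, 0], [0, 0, 0]],
  [[0.115, 0.03, 0], [0, 0, 0]],
])

```text
time: 16.7
ee_pos: [476.8, 42.0, 190.0]
eef_rot: [-0.426, -3.108, 0.005]
force: [-8.5, -3.9, 2.6]
width: 0.2
grasp_force: 4.4
```

Emit:
play_rows([
  [[0.025, 0.01, 0], [0, 0, 0]],
  [[0.05, 0.015, 0], [0, 0, 0]],
  [[0.075, 0.02, 0], [0, 0, 0]],
  [[0.1, 0.015, 0], [0, 0, 0]],
  [[0.12, 0.01, 0], [0, 0, 0]],
])

```text
time: 17.2
ee_pos: [499.0, 44.6, 189.0]
eef_rot: [-0.425, -3.104, 0.003]
force: [-11.6, 0.6, 3.3]
width: 0.4
grasp_force: 5.2
```

Emit:
play_rows([
  [[0.02, -0.005, 0], [0, 0, 0]],
  [[0.035, -0.015, 0], [0, 0, 0]],
  [[0.05, -0.03, 0], [0, 0, 0]],
  [[0.05, -0.03, 0], [0, 0, 0]],
])

```text
time: 17.6
ee_pos: [505.0, 42.9, 188.8]
eef_rot: [-0.421, -3.096, -0.012]
force: [-25.9, 13.1, 12.9]
width: -0.4
grasp_force: 14.3
```

Emit:
play_rows([
  [[-0.035, 0.03, 0], [0, 0, 0]],
  [[-0.07, 0.06, 0], [0, 0, 0]],
  [[-0.07, 0.06, 0.05], [0, 0, 0]],
  [[-0.07, 0.06, 0.17], [0, 0, 0]],
  [[-0.07, 0.06, 0.275], [0, 0, 0]],
])

```text
time: 18.1
ee_pos: [499.9, 50.9, 247.1]
eef_rot: [0.425, 3.111, 0.0]
force: [-0.2, -0.2, -0.6]
width: 0.0
grasp_force: 0.0
```

Emit:
play_rows([
  [[0.1, -0.08, 0], [0, 0, 0]],
  [[0.23, -0.18, 0], [0, 0, 0]],
  [[0.36, -0.3, 0], [0, 0, 0]],
  [[0.48, -0.4, 0], [0, 0, 0]],
  [[0.48, -0.4, 0], [0, 0, 0]],
])

```text
time: 18.6
ee_pos: [598.6, -31.7, 245.9]
eef_rot: [0.43, 3.109, -0.001]
force: [0.5, -0.1, 0.2]
width: 0.2
grasp_force: 0.0
```

Emit:
play_rows([
  [[0, 0, 0], [0, 0, 0]],
  [[0, 0, -0.1], [0, 0, 0]],
  [[0, 0, -0.2], [0, 0, 0]],
  [[0, 0, -0.275], [0, 0, 0]],
  [[0, 0, -0.275], [0, 0, 0]],
])

```text
time: 19.1
ee_pos: [593.1, -28.3, 188.8]
eef_rot: [-0.424, -3.109, 0.0]
force: [-1.0, -0.3, 0.3]
width: -0.3
grasp_force: 0.0
```

```bash
python3 look.py s8 2>/dev/null; python3 -c "
from plan import *
print([pt('a',q).round().astype(int).tolist() for q in np.linspace(.9,1.9,11)]);print([pt('c',q).round().astype(int).tolist() for q in np.linspace(.9,1.9,11)])"
```

```text
top d q=1.90 [587. 117.] len 54 174
top a q=0.71 [586.  -1.] len 49 132
top c q=1.07 [513. 135.] len 50 168
top b q=1.91 [515.  28.] len 54 175
top level [547.6  77.1 178.1]
scene c q=1.06 [515. 136.] len 51 73
scene b q=1.89 [518.  28.] len 51 69
scene d q=1.89 [589. 116.] len 47 86
scene a q=0.80 [599.   4.] len 34 49
scene level [550.3  78.5 176.2]
[[594, -21], [590, -18], [587, -14], [584, -9], [582, -4], [580, 1], [579, 6], [578, 10], [577, 14], [577, 18], [577, 22]]
[[511, 168], [515, 164], [518, 160], [521, 156], [523, 151], [525, 146], [526, 140], [527, 137], [528, 133], [528, 129], [528, 124]]
```

Emit:
play_rows([
  [[-0.02, 0.05, 0], [0, 0, 0]],
  [[-0.04, 0.075, 0], [0, 0, 0]],
  [[-0.055, 0.1, 0], [0, 0, 0]],
  [[-0.065, 0.125, 0], [0, 0, 0]],
  [[-0.075, 0.15, 0], [0, 0, 0]],
])

```text
time: 19.7
ee_pos: [582.2, -0.7, 192.5]
eef_rot: [0.426, 3.106, -0.007]
force: [2.8, -8.9, 2.7]
width: 0.1
grasp_force: 4.6
```

Emit:
play_rows([
  [[-0.005, 0.025, 0], [0, 0, 0]],
  [[-0.01, 0.045, 0], [0, 0, 0]],
  [[-0.015, 0.065, 0], [0, 0, 0]],
  [[-0.015, 0.085, 0], [0, 0, 0]],
  [[-0.015, 0.105, 0], [0, 0, 0]],
])

```text
time: 20.2
ee_pos: [578.4, 19.3, 192.6]
eef_rot: [0.428, 3.107, -0.01]
force: [1.0, -12.4, 4.2]
width: -0.1
grasp_force: 5.5
```

Emit:
play_rows([
  [[0.01, 0.015, 0], [0, 0, 0]],
  [[0.02, 0.025, 0], [0, 0, 0]],
  [[0.03, 0.04, 0], [0, 0, 0]],
  [[0.03, 0.04, 0], [0, 0, 0]],
])

```text
time: 20.6
ee_pos: [581.4, 25.9, 192.2]
eef_rot: [0.429, 3.112, -0.017]
force: [-8.8, -16.2, 11.1]
width: -0.2
grasp_force: 10.4
```

Emit:
play_rows([
  [[0.01, 0.015, 0], [0, 0, 0]],
  [[0.01, 0.015, 0], [0, 0, 0]],
])

```text
time: 20.8
ee_pos: [581.7, 26.5, 192.1]
eef_rot: [-0.431, -3.11, 0.025]
force: [-13.5, -23.8, 14.8]
width: 0.0
grasp_force: 15.3
```

Emit:
play_rows([
  [[-0.03, -0.04, 0], [0, 0, 0]],
  [[-0.065, -0.09, 0], [0, 0, 0]],
  [[-0.065, -0.09, 0.05], [0, 0, 0]],
  [[-0.065, -0.09, 0.17], [0, 0, 0]],
  [[-0.065, -0.09, 0.275], [0, 0, 0]],
])

```text
time: 21.3
ee_pos: [572.2, 15.7, 247.0]
eef_rot: [0.425, 3.112, 0.001]
force: [0.1, -0.3, 1.1]
width: 0.0
grasp_force: 0.0
```

Emit:
play_rows([
  [[-0.05, 0.15, 0], [0, 0, 0]],
  [[-0.11, 0.33, 0], [0, 0, 0]],
  [[-0.18, 0.53, 0], [0, 0, 0]],
  [[-0.24, 0.7, 0], [0, 0, 0]],
  [[-0.265, 0.77, 0], [0, 0, 0]],
])

```text
time: 21.8
ee_pos: [518.3, 172.3, 246.4]
eef_rot: [0.42, 3.113, 0.003]
force: [-0.6, -0.2, -0.1]
width: -0.3
grasp_force: 0.0
```

Emit:
play_rows([
  [[0, 0, 0], [0, 0, 0]],
  [[0, 0, -0.1], [0, 0, 0]],
  [[0, 0, -0.2], [0, 0, 0]],
  [[0, 0, -0.275], [0, 0, 0]],
  [[0, 0, -0.275], [0, 0, 0]],
])

```text
time: 22.3
ee_pos: [518.2, 167.6, 188.5]
eef_rot: [-0.427, -3.109, 0.003]
force: [0.0, 0.5, -0.5]
width: 0.2
grasp_force: 0.0
```

```bash
python3 look.py s9 2>/dev/null
```

```text
top level [nan nan nan]
scene c q=1.04 [519. 137.] len 47 76
scene b q=1.89 [518.  28.] len 52 91
scene d q=1.92 [589. 116.] len 50 87
scene a q=1.85 [600.  39.] len 51 72
scene level [550.4  78.5 176.2]
```

Emit:
play_rows([
  [[0.01, -0.045, 0], [0, 0, 0]],
  [[0.02, -0.075, 0], [0, 0, 0]],
  [[0.025, -0.11, 0], [0, 0, 0]],
  [[0.03, -0.135, 0], [0, 0, 0]],
  [[0.04, -0.165, 0], [0, 0, 0]],
])

```text
time: 22.9
ee_pos: [527.5, 137.9, 191.7]
eef_rot: [0.424, 3.113, 0.01]
force: [-2.3, 10.7, 3.2]
width: -0.1
grasp_force: 4.5
```

Emit:
play_rows([
  [[0.005, -0.02, 0], [0, 0, 0]],
  [[0.005, -0.04, 0], [0, 0, 0]],
  [[0.005, -0.06, 0], [0, 0, 0]],
  [[-0.005, -0.075, 0], [0, 0, 0]],
  [[-0.015, -0.09, 0], [0, 0, 0]],
])

```text
time: 23.4
ee_pos: [526.2, 120.2, 192.1]
eef_rot: [0.424, 3.109, 0.011]
force: [1.8, 9.3, -0.1]
width: -0.3
grasp_force: 4.4
```

Emit:
play_rows([
  [[-0.01, -0.01, 0], [0, 0, 0]],
  [[-0.02, -0.02, 0], [0, 0, 0]],
  [[-0.03, -0.03, 0], [0, 0, 0]],
  [[-0.03, -0.03, 0], [0, 0, 0]],
])

```text
time: 23.8
ee_pos: [524.5, 118.2, 193.5]
eef_rot: [0.421, 3.103, 0.026]
force: [14.3, 22.0, -5.9]
width: -0.0
grasp_force: 10.9
```

Emit:
play_rows([
  [[0.035, 0.045, 0], [0, 0, 0]],
  [[0.075, 0.1, 0], [0, 0, 0]],
  [[0.075, 0.1, 0.05], [0, 0, 0]],
  [[0.075, 0.1, 0.2], [0, 0, 0]],
  [[0.075, 0.1, 0.4], [0, 0, 0]],
])

```text
time: 24.3
ee_pos: [531.4, 131.0, 269.9]
eef_rot: [-0.425, -3.108, 0.004]
force: [1.1, -0.3, 0.4]
width: 0.0
grasp_force: 0.0
```

Emit:
play_rows([
  [[-0.15, 0, 0], [0, 0, 0]],
  [[-0.33, 0, 0], [0, 0, 0]],
  [[-0.5, 0, 0], [0, 0, 0]],
  [[-0.6, 0, 0], [0, 0, 0]],
  [[-0.6, 0, 0], [0, 0, 0]],
])

```text
time: 24.8
ee_pos: [410.7, 131.2, 271.2]
eef_rot: [-0.425, -3.112, 0.001]
force: [0.1, 0.0, 0.1]
width: 0.0
grasp_force: 0.0
```

```bash
python3 look.py s10 2>/dev/null
```

```text
top a q=1.92 [596.  36.] len 54 166
top d q=1.91 [587. 117.] len 54 170
top b q=1.91 [515.  28.] len 53 174
top c q=1.91 [507. 107.] len 52 176
top level [547.6  77.  178. ]
scene c q=1.94 [509. 112.] len 55 87
scene b q=1.88 [518.  28.] len 50 67
scene d q=1.89 [589. 116.] len 49 92
scene a q=1.86 [599.  39.] len 50 75
scene level [550.   78.3 176.3]
```

View pics/top_s10.png

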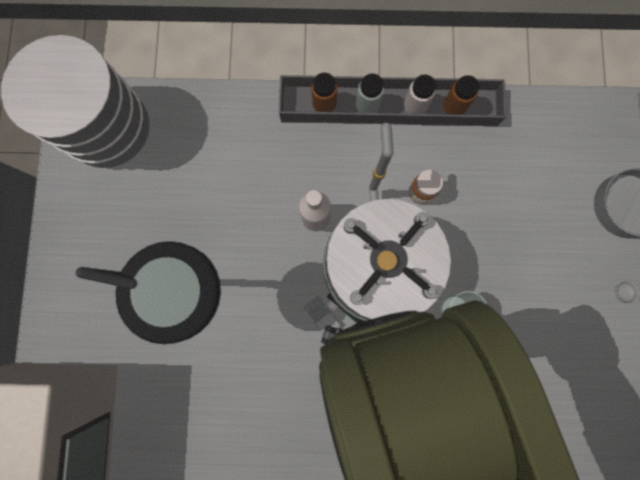

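All four levers point at the level at (387,260), against their stops. The bottle (315,210), jar (427,185) and level haven't moved, and the tool is clear of everything.

```bash
python3 -c "
from bench import env
print(env.sign_off())"
```

```text
the job is handed in; nothing more can be done
None
```

The job is handed in: all four levers were turned crosswise in two rounds (a, c, b, d halfway, then d, b, a, c home) and measured about 1.9 rad, at their stops; the pipe was never approached closely, the level, bottle and jar were seen unmoved, and the beaker and brush were partly hidden in the last picture but nothing came near them.

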